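# Straightedge from a slant box laid flush along a rolling slab

### The job

Lift the lid of the slant-topped wooden box all the way over until it rests back on its stop, and leave it open. Take out the straightedge and lay it flat on the table, rib upward, as a rolling fence: flush against the long edge of the marble slab beside which the two cups stand, about centred on that edge, and let go of it. Do not shift the slab, and leave the cups and bottles where they stand.

Things in the scene. Friction and masses are not known exactly. Their poses are not given: they have to be found in the camera images.
- box: Fixed wooden box, 165 mm deep (x), 130 wide (y); front rim 46 mm high, back rim 130; its lid slopes down to the front. Origin: centre of the underside; x points from the low front to the high back, z up. Inside (118 mm wide) a ramp rises to the back at 0.47 rad, parallel to the closed lid, 41 mm under it; the straightedge lies on it, pointing up the slope, its lower end at an 8 mm ledge.
- lid (a joint): Angle of the box's lid (rad): 0 closed, 2.2 fully open on its stop (8 degrees past upright). Hinged along the top of the back wall; falls shut if let go before it is upright (about 2.04).
- lid_hinge (a point): Middle of the lid's hinge line, at the top of the box's back wall, 130 mm above the table; the hinge runs along the box's y.
- lid_tab (a point): Point on the lid's pull tab, a dark steel tongue 30 mm wide (box y), 8 mm thick, sticking out 38 mm beyond the lid's free edge in the lid's plane; pinch it by its two sides. The point is on its middle line, 26 mm beyond the lid's edge, 211 mm from the hinge. Fingertips that reach in past the tab's root strike the lid's edge (130 mm wide).
- straightedge: Steel straightedge, 140 mm long (x), 32 mm wide (y), 5 mm thick, with a black grip rib along the middle of its upper face: 100 mm long, 12 mm wide, its top 31 mm above the underside. Origin: centre of the underside; z points out of the rib's side, x along the length. Both long edges are alike. About 0.16 kg.
- slab: Loose marble slab 120 mm (x) by 200 mm (y), 12 mm thick, lying on the table. Origin: centre of its underside. The edge to use is the long one at its -x side (towards the robot), 60 mm from the origin; it runs along y.
- cup_a: Deli cup, 110 mm across, 49 mm high, standing before the slab's edge. Origin: centre of its underside. Bystander.
- cup_b: Deli cup, 110 mm across, 49 mm high, standing before the slab's edge. Origin: centre of its underside. Bystander.
- bottle_a: Colour bottle, 39 mm across, 122 mm high, standing near the box's front corner. Origin: centre of its underside. Bystander.
- bottle_b: Colour bottle, 46 mm across, 154 mm high, standing between box and slab. Origin: centre of its underside. Bystander.

How it is judged:
By the outcome, as a careful person would: the job done as asked, in the order asked, and still so for the second after the job is handed in, with the robot touching nothing.
It also fails if it takes over 58 s, if anything falls off the work surface, if the arm or the gripper's body presses on something with over 40 N, if the wrist force passes 120 N, or if a joint passes its speed limit or range.

### The arm

A 6-joint arm with a two-finger parallel gripper is mounted at the origin on a cart in front of the work surface, level with it; the furniture and walls round the work are solid. World frame = base frame: x ahead of the robot, y to its left, z up, the work surface at z = 0. Lengths are in mm, angles in rad, forces in N, time in s.
With the tool pointing down it reaches from about 300 to 775 mm from the base axis. Payload 14.6 kg.
Tool frame: the origin (TCP) lies at the very end of the fingers, on their centre line; the grasp point (between the pads) lies 19 mm behind it; z points along the fingers, y is the line along which they close (so a half turn about z gives the same grasp; the last joint's range is limited). The gripper opens to 94 mm and grips with 3 to 60 N. Pads are 16 mm wide; open, the fingers measure 119 mm over their backs; the gripper's body (75 mm by 177 mm) begins 78 mm behind the grasp point.
Start: joints at [-1.249, 0.3, 1.521, -0, 1.321, -0.067], TCP at [208.485, -508.943, 205.446] pointing down, gripper open.
Joint ranges: [-3.03, 3.03], [-0.79, 2.21], [0.23, 2.52], [-1.04, 4.18], [0, 3.07], [-2.55, 2.55]. Speed limits (rad/s): [2.22, 2.22, 2.57, 3.14, 3.14, 3.14].

### API

Orientations are given as [roll, pitch, yaw] about the fixed x, y, z axes, in that order (R = Rz(yaw) Ry(pitch) Rx(roll)).
In Python, from cell import manip gives the robot as it stands.
- The arm moves only by the tool servo_tool, never from a script. Its argument "rows" is a list of rows, each a list of 7 numbers: the turn, a rotation vector about the world's x, y, z in degrees, then the shift along the world's x, y, z in mm, then the closure, from 0 (fully open) to 1 (shut). In form: [[rx, ry, rz, dx, dy, dz, fingers], ...]. A call has 1 to 20 rows; each row shifts and turns the commanded pose from where the row before left it; what a row does not reach is not made up. A row lasts 1/8 s, in which the tool goes at most 62.5 mm and 10.7 degrees, less where a joint would pass 70% of its speed; a pose out of reach is approached as far as the arm can. A call with a gripper value outside its range is refused whole. The fingers move at their own pace and stop on an object; "grip_force" is the grip in N (left out, the last holds). Time passes only in rows, so rows that do not move let the fingers close. It gives the time, the measured TCP pose, the force, the opening and the grip force at its end, in the units of the state.
- manip.read_state(): the state, without advancing time (a new reading comes with each control period).
- manip.camera(name): name is "scene" or "top" or "wrist"; returns the picture (400x640x3 uint8, red, green, blue); there is no depth.
- manip.camera_info(name): a dict with "fx", "fy", "cx", "cy" (pixels), "position" and "rotation" of the camera in the world; the wrist camera has in their place "T_tool_cam" (4x4, takes a point from camera to tool coordinates, whose origin is the TCP and whose axes are the flange's). Camera axes: x right, y down, z forward; pixel columns grow to the right and rows downward; lengths in mm; the calibration is good to about 2 mm. A picture is of the moment at which its call begins: read the wrist's pose just before it. camera_info takes no time and is no camera call.
- manip.sign_off(): hands the job in; it is judged then, once.
The state is a dict: "clock": time; "joints": joint angles; "qd": joint speeds; "effort": joint torques, N m; "eef_pos": TCP position; "eef_rot": TCP orientation; "wrist_force": force on the tool from outside, world axes, zero at the start; "moment": the same for the moment, N m; "finger_gap": finger opening in mm; "finger_force": force on a finger pad.
Only numpy, scipy, OpenCV 4.12 (cv2) and the standard library are available. Lean on these libraries where they do the work, as an engineer would, in place of code of your own. Each camera call takes 0.05 s, during which the arm holds its last target. There are 200 camera calls.

## Working session

There is one attempt and no reset: what is moved stays moved. The work goes in short steps, Python scripts to look and compute and a tool call to move; the robot and the scene stay as the last step left them, time stands still between calls to the robot, and variables do not carry over. Pictures are saved under pics/ and viewed, at most 10 in all, crops included, and the job is handed in when it is done.

Besides the shell and the picture viewer there is one more tool, called after ">>>" as name(argument=value, ...) on one line, values as JSON. servo_tool: Moves the arm, as the interface text tells. Its arguments: {"type":"object","properties":{"rows":{"type":"array","items":{"type":"array","items":{"type":"number"}}},"grip_force":{"type":"number"}},"required":["rows"]}

```bash
mkdir -p pics; python3 - <<'E'
from cell import manip
import cv2,numpy as np
for n in("scene","top"):
    im=manip.camera(n); cv2.imwrite(f"pics/{n}0.png",im[:,:,::-1])
    i=manip.camera_info(n); print(n,{k:np.round(v,4).tolist() for k,v in i.items()})
print(manip.camera_info("wrist")); print(manip.read_state())
E
```

```text
scene {'fx': 451.3918, 'fy': 451.3918, 'cx': 324.7715, 'cy': 200.3131, 'position': [-45.5013, 887.1297, 1078.9671], 'rotation': [-2.3254, 0.018, -2.5647]}
top {'fx': 393.4829, 'fy': 393.4829, 'cx': 316.8135, 'cy': 198.0099, 'position': [370.3473, 3.5351, 1334.2159], 'rotation': [-3.0008, 0.0025, -1.5628]}
{'fx': 345.3278974958223, 'fy': 345.3278974958223, 'cx': 316.98847733578475, 'cy': 196.71472198414736, 'T_tool_cam': array([[-2.07839694e-05, -9.69032893e-01, -2.46931673e-01,
         7.10334224e+01],
       [ 9.99999943e-01, -1.03560515e-04,  3.22233176e-04,
        -3.49573049e-01],
       [-3.37826918e-04, -2.46931652e-01,  9.69032840e-01,
        -1.79395720e+02],
       [ 0.00000000e+00,  0.00000000e+00,  0.00000000e+00,
         1.00000000e+00]])}
{'clock': 0.1, 'joints': array([-1.24859146e+00,  3.00411344e-01,  1.52151295e+00,  2.60727816e-06,
        1.32070588e+00, -6.65921205e-02]), 'qd': array([ 0.00058128,  0.00043903, -0.00164649,  0.00120358,  0.00056506,
       -0.00019168]), 'effort': array([ 1.65874961e-03, -5.32638216e+01, -3.53283799e+01,  7.09431642e-02,
        2.33953045e-02, -3.91968604e-05]), 'eef_pos': array([ 208.41882406, -508.72688734,  204.94792818]), 'eef_rot': array([-3.14055760e+00, -7.15598897e-05,  3.88796303e-01]), 'wrist_force': array([-0.21715962,  0.63957881,  0.94277348]), 'moment': array([ 0.01596784, -0.06675244, -0.00525248]), 'finger_force': 0.0, 'finger_gap': 94.24687874247653}
```

View pics/scene0.png

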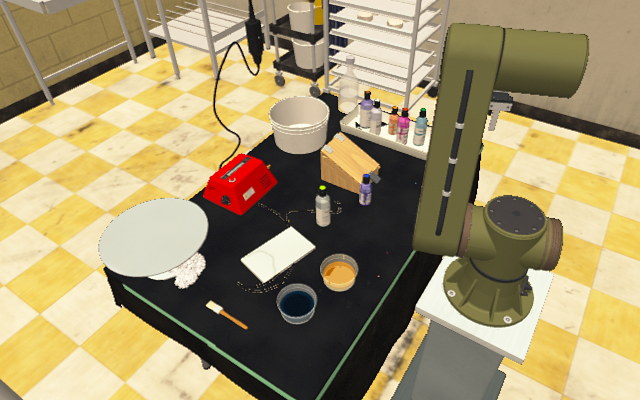

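View pics/top0.png

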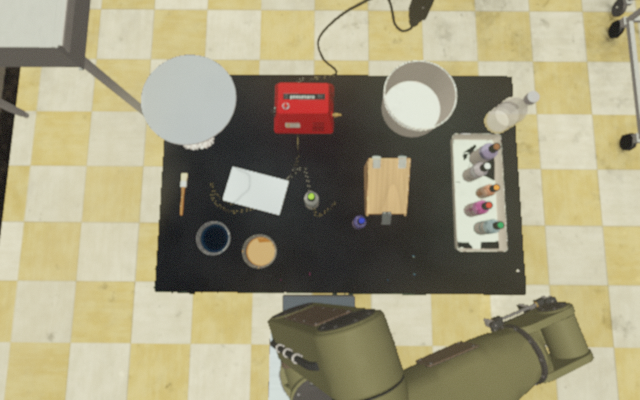

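The top view shows the slab near (256,191), the cups at (213,238) and (260,251), the box at (387,186) with its tab at (386,218), and the bottles at (312,200) and (359,222). I'll zoom in for pixel corners.

```bash
cat > h.py <<'E'
import numpy as np, cv2
from scipy.spatial.transform import Rotation as R
from cell import manip
def pose(n):
    i=manip.camera_info(n)
    K=np.array([[i['fx'],0,i['cx']],[0,i['fy'],i['cy']],[0,0,1]])
    if n=='wrist':
        s=manip.read_state(); T=np.eye(4); T[:3,:3]=R.from_euler('xyz',s['eef_rot']).as_matrix(); T[:3,3]=s['eef_pos']
        T=T@i['T_tool_cam']; return K,T[:3,:3],T[:3,3]
    r=np.array(i['rotation']); M=r if r.shape==(3,3) else R.from_euler('xyz',r).as_matrix()
    return K,M,np.array(i['position'])
def unproj(P,uv,z):
    K,M,t=P; uv=np.atleast_2d(uv).astype(float)
    d=(M@np.linalg.inv(K)@np.c_[uv,np.ones(len(uv))].T).T
    return t+d*((z-t[2])/d[:,2])[:,None]
def proj(P,X):
    K,M,t=P; c=(np.atleast_2d(X)-t)@M@K.T; return c[:,:2]/c[:,2:]
E
python3 - <<'E'
from h import *
im=cv2.imread("pics/top0.png")[150:275,190:420]
cv2.imwrite("pics/topc.png",cv2.resize(im,(782,425),interpolation=cv2.INTER_CUBIC))
im=cv2.imread("pics/scene0.png")[125:330,225:395]
cv2.imwrite("pics/scenec.png",cv2.resize(im,(476,574),interpolation=cv2.INTER_CUBIC))
P=pose('top')
print(unproj(P,[[230,168],[288,179],[281,214],[223,203]],12).round(1))
print(unproj(P,[[370,157],[410,157]],130).round(1), unproj(P,[[386,218]],50).round(1))
E
```

```text
[[659.5 307.2  12. ]
 [622.6 107.4  12. ]
 [502.3 128.8  12. ]
 [538.3 326.2  12. ]]
[[ 672.2 -157.8  130. ]
 [ 673.1 -283.2  130. ]] [[ 488.1 -218.6   50. ]]
```

View pics/topc.png

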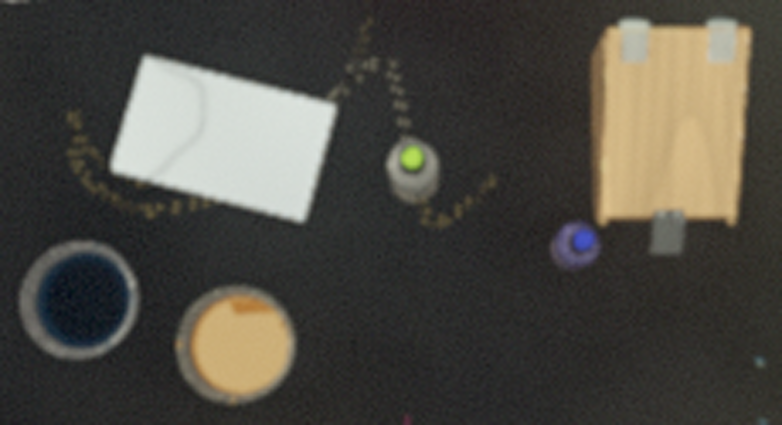

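View pics/scenec.png

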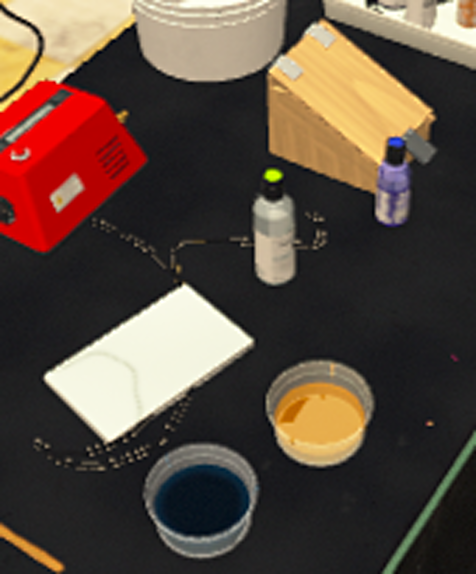

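```bash
python3 - <<'E'
from h import *
from scipy.optimize import least_squares
Pt,Ps=pose('top'),pose('scene')
def ft(c): return (np.array(c,float)+.5)/3.4-.5+[190,150]
def fs(c): return (np.array(c,float)+.5)/2.8-.5+[225,125]
def tf(p,X): 
    c,s=np.cos(p[2]),np.sin(p[2]); X=np.array(X,float); return np.c_[X[:,:2]@np.array([[c,s],[-s,c]])+p[:2],X[:,2]]
def fit(name,p0,Xt,ut,Xs,us):
    f=lambda p:np.r_[(proj(Pt,tf(p,Xt))-ft(ut)).ravel(),(proj(Ps,tf(p,Xs))-fs(us)).ravel()]
    r=least_squares(f,p0); print(name,r.x.round(3),r.fun.round(1)); 
    return r.x
slab=[[60,100,12],[60,-100,12],[-60,-100,12],[-60,100,12]]
s=fit('slab',[580,217,.18],slab,[(145,55),(337,103),(305,222),(110,170)],slab,[(44,378),(184,284),(254,342),(108,443)])
a=.47; h=lambda d,y:[82.5-d*np.cos(a),y,130-d*np.sin(a)]
b=fit('box',[600,-220,0],[h(0,65),h(0,-65),h(223,15),h(223,-15)],[(606,27),(750,27),(651,253),(683,255)],
 [h(223,15),h(223,-15),[82.5,65,0],[-82.5,65,0]],[(421,162),(436,147),(270,152),(375,190)])
print('hinge',tf(b,[[82.5,0,130]]),'tab',tf(b,[h(211,0)]))
# cups rim z=49, centre
print('cups top',unproj(Pt,ft([(79,299),(236,344)]),49).round(1),'scene',unproj(Ps,fs([(201,494),(320,406)]),49).round(1))
print('bottle caps',unproj(Pt,ft([(413,158)]),154).round(1),unproj(Pt,ft([(584,241)]),122).round(1),unproj(Ps,fs([(272,175)]),154).round(1),unproj(Ps,fs([(397,143)]),122).round(1))
e=tf(s,[[-60-16,0,0],[-60,0,12],[-60,100,0],[-60,-100,0]]);print(e.round(1))
cy=unproj(Pt,ft([(79,299),(236,344)]),49); 
c,sn=np.cos(s[2]),np.sin(s[2]); print('cups in slab',((cy[:,:2]-s[:2])@np.array([[c,-sn],[sn,c]])).round(1))
E
```

```text
slab [ 5.83566e+02  2.18988e+02 -2.48000e-01] [-0.5  0.3 -0.8  0.6 -0.7 -0.5 -0.2 -0.1 -0.3 -0.8  0.4 -0.1 -0.1 -0.6
  0.7 -0.6]
box [ 5.89608e+02 -2.20112e+02  1.50000e-02] [ 0.9 -0.3 -0.  -0.6  0.3 -1.  -0.  -1.7  1.   1.  -0.4  1.6  0.  -0.1
  1.9  1.9]
hinge [[ 672.09919754 -218.87318629  130.        ]] tab [[ 483.99949142 -221.69752515   34.44099379]]
cups top [[419.8 345.5  49. ]
 [378.4 193.9  49. ]] scene [[416.  351.8  49. ]
 [375.1 200.3  49. ]]
bottle caps [[543.3  25.2 154. ]] [[ 473.  -130.2  122. ]] [[545.1  26.7 154. ]] [[ 472.3 -127.6  122. ]]
[[509.9 237.7   0. ]
 [525.4 233.7  12. ]
 [550.  330.7   0. ]
 [500.8 136.8   0. ]]
cups in slab [[-189.8   82.4]
 [-192.8  -74.7]]
```

>>> servo_tool(rows=[[0,0,-7,26,20,0,0.36],[0,0,-7,26,20,0,0.36],[0,0,-7.4,26,20,0,0.36],[0,-6,0,26,20,0,0.36],[0,-6,0,26,20,0,0.36],[0,-6,0,22,31,0,0.36],[0,-6,0,22,31,0,0.36],[0,-6,0,22,31,0,0.36],[0,-6,0,22,31,0,0.36],[0,-6,0,22,31,0,0.36],[0,-6,0,22,32,0,0.36],[0,-6,0,0,0,0,0.36],[0,-6,0,0,0,0,0.36],[0,0,0,0,0,0,0.36]])

```text
clock: 1.85
eef_pos: [469.8, -221.8, 204.1]
eef_rot: [3.12, -1.045, 0.026]
wrist_force: [-0.1, 1.2, 0.2]
finger_gap: 60.6
finger_force: 0.0
```

```bash
python3 - <<'E'
from h import *
P=pose('wrist'); im=manip.camera('wrist')[:,:,::-1].copy()
s=manip.read_state(); print(R.from_euler('xyz',s['eef_rot']).as_matrix().round(3))
from math import *
for d,y in((223,15),(223,-15),(185,15),(185,-15),(185,65),(185,-65),(211,0)):
    X=np.array([672.1-d*cos(.47),-218.9-.015*d*cos(.47)+y,130-d*sin(.47)]); u=proj(P,X)[0]; print(d,y,u.round(0)); cv2.circle(im,tuple(int(v) for v in u),2,(0,0,255),-1)
cv2.imwrite("pics/w1.png",im)
E
```

```text
[[ 0.503  0.007  0.864]
 [ 0.014 -1.     0.   ]
 [ 0.864  0.012 -0.503]]
223 15 [299. 357.]
223 -15 [331. 357.]
185 15 [299. 313.]
185 -15 [331. 314.]
185 65 [247. 313.]
185 -65 [383. 314.]
211 0 [315. 343.]
```

View pics/w1.png

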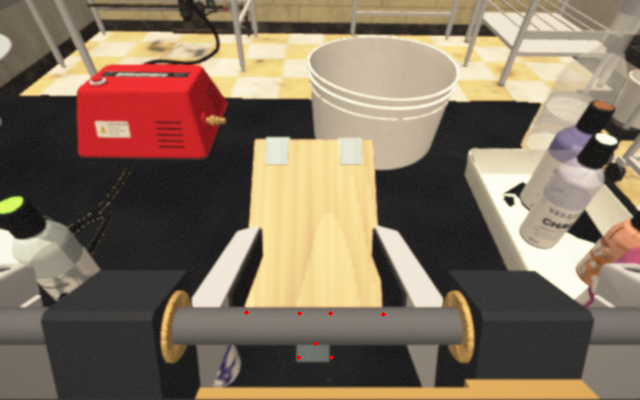

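The tab shows at (297–330, 345–361), on the predicted points. I'll descend and pinch it.

>>> servo_tool(rows=[[0,0,0,0,0,-40,0.36],[0,0,0,0,0,-40,0.36],[0,0,0,0,0,-40,0.36],[0,0,0,0,0,-30,0.36],[0,0,0,0,0,-10,0.36],[0,0,0,6,0,-4,0.36],[0,0,0,8,0,-6,0.36],[0,0,0,8,0,-6,0.36],[0,0,0,0,0,0,0.36],[0,0,0,0,0,0,0.8],[0,0,0,0,0,0,0.8],[0,0,0,0,0,0,0.8],[0,0,0,0,0,0,0.8]], grip_force=25)

```text
clock: 3.52
eef_pos: [492.4, -219.9, 29.4]
eef_rot: [3.118, -1.048, 0.033]
wrist_force: [1.5, 14.4, 4.1]
finger_gap: 29.9
finger_force: 25.0
```

```bash
python3 -c "
import numpy as np
a=np.r_[np.linspace(-.462,1.77,20)]
x=-212*np.cos(a);z=212*np.sin(a)
print(np.c_[np.diff(x),np.diff(z)].round(0).astype(int).tolist(),x[-1]-x[0],z[-1]-z[0])"
```

```text
[[-10, 23], [-7, 24], [-4, 25], [-1, 25], [2, 25], [5, 24], [7, 24], [10, 23], [13, 21], [15, 20], [17, 18], [19, 16], [21, 13], [22, 11], [24, 8], [24, 5], [25, 2], [25, -1], [25, -3]] 231.72694437454606 302.30432467948793
```

>>> servo_tool(rows=[[0,0,0,-5,2,11,0.8],[0,0,0,-5,0,12,0.8],[0,0,0,-7,0,24,0.8],[0,0,0,-4,0,25,0.8],[0,0,0,-1,0,25,0.8],[0,0,0,2,0,25,0.8],[0,0,0,5,0,24,0.8],[0,0,0,7,0,24,0.8],[0,0,0,10,0,23,0.8],[0,0,0,13,0,21,0.8],[0,0,0,0,0,0,0.8]])

```text
clock: 4.9
eef_pos: [507.9, -219.4, 244.8]
eef_rot: [3.113, -1.049, 0.034]
wrist_force: [-14.2, 5.2, 8.8]
finger_gap: 29.8
finger_force: 25.1
```

>>> servo_tool(rows=[[0,0,0,15,0,20,0.8],[0,0,0,17,0,18,0.8],[0,0,0,19,0,16,0.8],[0,0,0,21,0,13,0.8],[0,0,0,22,0,11,0.8],[0,0,0,24,0,8,0.8],[0,0,0,24,0,5,0.8],[0,0,0,25,0,2,0.8],[0,0,0,25,0,-1,0.8],[0,0,0,12,0,-1,0.8],[0,0,0,8,0,-1,0.8],[0,0,0,0,0,0,0.8]])

```text
clock: 6.4
eef_pos: [720.2, -217.1, 334.1]
eef_rot: [3.119, -1.048, 0.032]
wrist_force: [0.6, 15.6, 8.1]
finger_gap: 29.7
finger_force: 25.0
```

>>> servo_tool(rows=[[0,0,0,0,0,0,0.36],[0,0,0,0,0,0,0.36],[0,0,0,0,0,0,0.36],[0,0,0,-20,0,11,0.36],[0,0,0,-35,0,20,0.36],[0,0,0,-35,0,20,0.5],[0,5,0,-30,0,-25,0.5],[0,5,0,-30,0,-35,0.5],[0,5,0,-30,0,-40,0.5],[0,5,0,-20,0,-40,0.5],[0,5,0,-10,0,-40,0.5],[0,4,0,0,0,-35,0.5],[0,4,0,0,0,0,0.5],[0,0,0,0,0,0,0.5]])

```text
clock: 8.15
eef_pos: [510.0, -220.1, 169.6]
eef_rot: [3.133, -0.472, 0.018]
wrist_force: [0.1, -0.1, -0.3]
finger_gap: 46.9
finger_force: 0.0
```

```bash
python3 - <<'E'
from h import *
P=pose('wrist'); im=manip.camera('wrist')[:,:,::-1].copy(); cv2.imwrite("pics/w2.png",im)
cv2.imwrite("pics/scene2.png",manip.camera('scene')[:,:,::-1])
s=manip.read_state(); print(s['eef_pos'],s['eef_rot']); np.savez('w2',K=P[0],M=P[1],t=P[2])
E
```

```text
[ 509.49467248 -219.95609225  169.56075186] [ 3.13380348 -0.47290368  0.01730395]
```

View pics/w2.png

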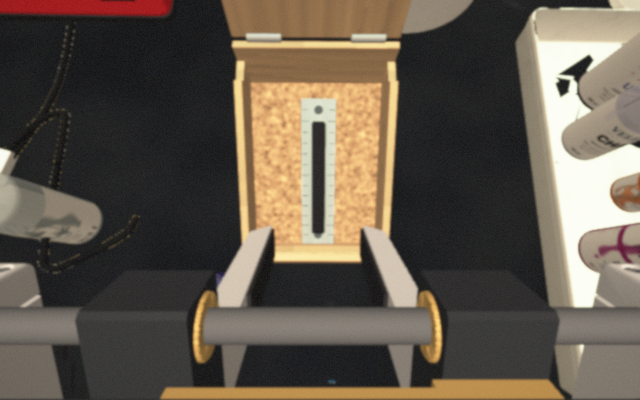

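The lid stays up and the straightedge lies with corners at about (302,98), (336,98), (334,243), (303,243); its rib runs (319,121)–(318,237).

```bash
python3 - <<'E'
from h import *
d=np.load('w2.npz'); b=(589.6,-220.1,.015)
n=np.array([-np.sin(.47)*np.cos(b[2]),-np.sin(.47)*np.sin(b[2]),np.cos(.47)]); H=np.array([672.1,-218.9,130])
def hit(uv,off):
    r=d['M']@np.linalg.inv(d['K'])@[*uv,1]; return d['t']+r*(((H-n*off)-d['t'])@n)/(r@n)
c=[hit(u,36) for u in((302,98),(336,98),(334,243),(303,243))]
print(np.round(c,1)); print([np.linalg.norm(c[i]-c[i-1]).round(1) for i in range(4)])
cen=np.mean(c,0); ru=hit((319,121),10); rl=hit((318,237),10)
print('cen top',cen,'origin',cen-5*n,'rib',ru,rl,np.linalg.norm(ru-rl),'ribcen',(ru+rl)/2)
ax=(c[0]+c[1]-c[2]-c[3])/2; print(ax/np.linalg.norm(ax), 'rib dir',(ru-rl)/np.linalg.norm(ru-rl))
rt=cen+26*n; print('ribtop centre',rt,'TCP target (15 above underside)',cen+10*n)
E
```

```text
[[ 647.3 -205.2   77.1]
 [ 647.8 -235.9   77.2]
 [ 523.1 -238.    13.8]
 [ 522.6 -207.    13.8]]
[np.float64(139.8), np.float64(30.7), np.float64(139.9), np.float64(31.1)]
cen top [ 585.18767213 -221.52442445   45.45818524] origin [ 587.45184882 -221.49045926   41.0003438 ] rib [ 618.38713676 -220.72699743   91.48865563] [ 525.57037781 -221.62908354   44.33933825] 104.10966636326046 ribcen [ 571.97875728 -221.17804049   67.91399694]
[0.89145993 0.01390183 0.45288622] rib dir [0.89152873 0.00866477 0.45288126]
ribtop centre [ 573.41395338 -221.70104348   68.63896073] TCP target (15 above underside) [ 580.65931877 -221.59235485   54.37386812]
```

>>> servo_tool(rows=[[0,0,0,15,-0.8,-20,0.5],[0,0,0,15,-0.8,-21,0.5],[0,0,0,14,0,-21,0.5],[0,0,0,9,0,-18,0.5],[0,0,0,9,0,-17,0.5],[0,0,0,5,0,-10,0.5],[0,0,0,4.2,0,-8.5,0.5],[0,0,0,0,0,0,0.5],[0,0,0,0,0,0,0.5]])

```text
clock: 9.38
eef_pos: [580.7, -221.7, 54.5]
eef_rot: [3.133, -0.472, 0.017]
wrist_force: [0.9, 0.0, 0.3]
finger_gap: 47.1
finger_force: 0.0
```

>>> servo_tool(rows=[[0,0,0,0,0,0,1],[0,0,0,0,0,0,1],[0,0,0,0,0,0,1],[0,0,0,0,0,0,1],[0,0,0,0,0,0,1],[0,0,0,-3,0,6,1],[0,0,0,-6,0,12,1],[0,0,0,-10,0,20,1],[0,0,0,0,0,0,1]], grip_force=45)

```text
clock: 10.5
eef_pos: [561.8, -222.0, 93.9]
eef_rot: [3.132, -0.474, 0.018]
wrist_force: [-0.6, 0.2, -1.5]
finger_gap: 11.3
finger_force: 45.0
```

>>> servo_tool(rows=[[0,0,0,-5,0,40,1],[0,0,0,-5,0,45,1],[0,9,0,-5,0,45,1],[0,9,0,-5,0,40,1],[0,9.1,0,0,20,0,1],[0,0,0,-4,40,0,1],[0,0,6,-4,42,0,1],[0,0,8,-4,42,0,1],[0,0,8,-4,42,0,1],[0,0,9,-4,42,0,1],[0,0,9,-4,42,0,1],[0,0,9,-4,42,0,1],[0,0,9,-4,42,0,1],[0,0,9,-4,42,0,1],[0,0,7.8,-6,40,0,1],[0,0,0,0,26,0,1],[0,0,0,0,0,0,1],[0,0,0,0,0,0,1]])

```text
clock: 12.75
eef_pos: [499.7, 239.9, 261.6]
eef_rot: [-3.141, 0.002, 1.321]
wrist_force: [0.1, 0.1, -0.5]
finger_gap: 11.5
finger_force: 45.0
```

>>> servo_tool(rows=[[0,0,0,0,0,-45,1],[0,0,0,0,0,-50,1],[0,0,0,0,0,-50,1],[0,0,0,0,0,-36,1],[0,0,0,0,0,0,1],[0,0,0,0,0,0,1]])

```text
clock: 13.5
eef_pos: [500.6, 240.3, 82.7]
eef_rot: [3.14, 0.0, 1.32]
wrist_force: [1.6, 0.6, -0.4]
finger_gap: 11.4
finger_force: 45.0
```

```bash
python3 - <<'E'
from h import *
P=pose('wrist'); im=manip.camera('wrist')[:,:,::-1].copy(); 
np.savez('w3',K=P[0],M=P[1],t=P[2]); s=manip.read_state(); print(s['eef_pos'],s['eef_rot'],s['finger_gap'])
c,sn=np.cos(-.248),np.sin(-.248)
for X in ((60,100),(60,-100),(-60,-100),(-60,100),(-60,0)):
    u=proj(P,[[583.6+c*X[0]-sn*X[1],219+sn*X[0]+c*X[1],12]])[0]; print(X,u.round(1)); cv2.circle(im,tuple(int(v) for v in u),1,(0,0,255),-1)
cv2.imwrite("pics/w3.png",im)
E
```

```text
[500.69650666 240.46379379  82.95678316] [3.13932387e+00 5.31450290e-05 1.32026601e+00] 11.531563355659513
(60, 100) [530.8  65.2]
(60, -100) [494.3 322.9]
(-60, -100) [348.8 323.4]
(-60, 100) [354.7  65.6]
(-60, 0) [351.5 206.8]
```

View pics/w3.png

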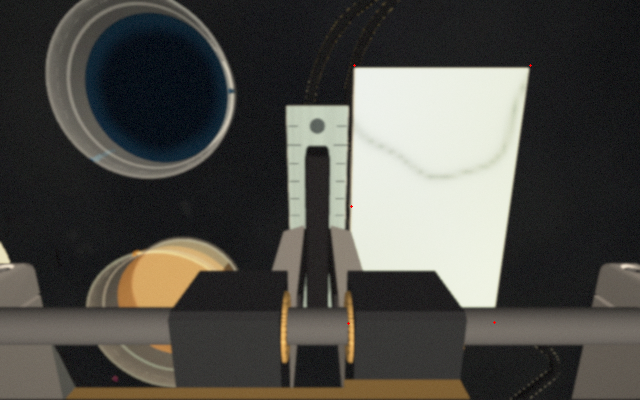

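```bash
python3 - <<'E'
from h import *
d=np.load('w3.npz'); P=(d['K'],d['M'],d['t']); g=cv2.imread('pics/w3.png',0).astype(float); g=cv2.GaussianBlur(g,(3,3),0)
def edge(v,a,b,sg):
    r=np.diff(g[v,a:b])*sg; k=r.argmax(); w=np.clip(r[max(k-1,0):k+2],0,None); return a+.5+max(k-1,0)+(w*np.arange(len(w))).sum()/w.sum()
L=[(edge(v,346,360,1),v) for v in range(72,100,2)]
X=unproj(P,L,12); c,sn=np.cos(.248),np.sin(.248)
S=np.array([[c,-sn],[sn,c]]) # rows: slab x,y axes
loc=lambda X:(X[:,:2]-[583.6,219])@S.T
print('slab edge local x',loc(X)[:,0].round(1))
E1=[(edge(v,278,296,1),v) for v in range(112,215,4)]; E2=[(edge(v,338,352,-1),v) for v in range(112,215,4)]
z=83-10
A,B=loc(unproj(P,E1,z)),loc(unproj(P,E2,z))
print('width',np.linalg.norm(A-B,axis=1).mean()); m=(A+B)/2
p=np.polyfit(m[:,1],m[:,0],1); print('centreline slope rad',p[0],'x at y=0',p[1])
print('ind',np.polyfit(A[:,1],A[:,0],1),np.polyfit(B[:,1],B[:,0],1))
print('end',loc(unproj(P,[(318,105.5)],z)),'tcp',loc(np.array([[500.7,240.4,0]])))
E
```

```text
slab edge local x [-60.8 -60.8 -60.8 -60.7 -60.7 -60.7 -61.2 -61.2 -61.1 -61.1 -61.1 -61.1
 -61.1 -61.1]
width 33.026329929897976
centreline slope rad 0.003106778582927531 x at y=0 -86.1942114779628
ind [-6.06291038e-03 -1.02314047e+02] [ 1.22745042e-02 -7.00733987e+01]
end [[-85.35833607  73.3086834 ]] tcp [[-85.61666338   0.39617161]]
```

>>> servo_tool(rows=[[0,0,0,0,0,-20,1],[0,0,0,0,0,-20,1],[0,0,0,0,0,-14,1],[0,0,0,0,0,-8,1],[0,0,0,0,0,-3,1],[0,0,0,0,0,0,1],[0,0,0,0,0,0,1]])

```text
clock: 14.42
eef_pos: [500.5, 241.0, 17.1]
eef_rot: [3.14, 0.0, 1.321]
wrist_force: [0.6, 4.0, 5.1]
finger_gap: 11.6
finger_force: 45.0
```

>>> servo_tool(rows=[[0,0,0,0,0,-1,1],[0,0,0,0,0,0,1]])

```text
clock: 14.68
eef_pos: [500.6, 241.2, 16.1]
eef_rot: [3.14, -0.0, 1.321]
wrist_force: [1.3, 5.9, 6.7]
finger_gap: 11.8
finger_force: 45.0
```

>>> servo_tool(rows=[[0,0,0,0,0,-1,1],[0,0,0,0,0,0,1]])

```text
clock: 14.92
eef_pos: [500.6, 241.3, 15.2]
eef_rot: [3.139, -0.0, 1.321]
wrist_force: [0.9, 6.4, 7.2]
finger_gap: 11.7
finger_force: 45.0
```

```bash
python3 - <<'E'
from h import *
a=manip.camera('scene')[190:310,230:370,::-1]; w=manip.camera('wrist')[:,:,::-1]; cv2.imwrite('pics/w4raw.png',w)
o=np.zeros((400,800,3),np.uint8); o[:,:400]=cv2.resize(w[0:330,130:460],(400,400)); o[:343,400:]=cv2.resize(a,(400,343),interpolation=cv2.INTER_CUBIC)
cv2.imwrite('pics/w4.png',o); s=manip.read_state(); print(s['wrist_force'],s['moment'])
E
```

```text
[1.05901117 5.74738203 7.76256901] [ 0.61768718 -0.09066564  0.03002512]
```

View pics/w4.png

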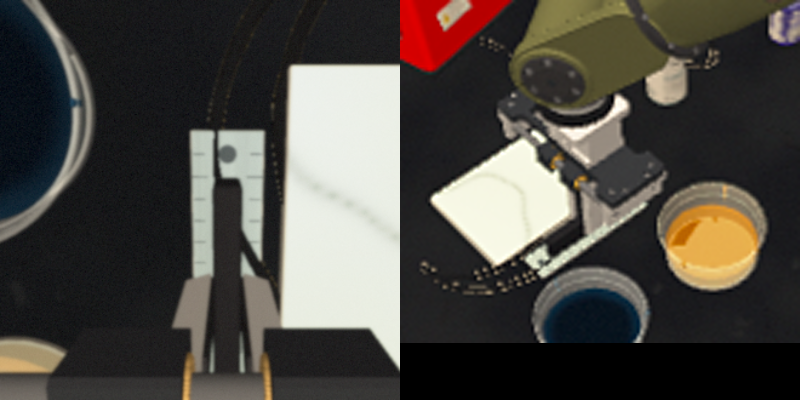

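>>> servo_tool(rows=[[0,0,0,0,0,0,0.82],[0,0,0,0,0,0,0.82],[0,0,0,0,0,0,0.82],[0,0,0,0,0,0,0.82]])

```text
clock: 15.52
eef_pos: [499.6, 240.4, 13.8]
eef_rot: [-3.141, 0.002, 1.321]
wrist_force: [0.1, 0.4, -0.2]
finger_gap: 16.8
finger_force: 0.0
```

```bash
cat > m.py <<'E'
from h import *
P=pose('wrist'); s=manip.read_state(); im=manip.camera('wrist'); cv2.imwrite('pics/m.png',im[:,:,::-1])
g=cv2.GaussianBlur(cv2.cvtColor(im,cv2.COLOR_RGB2GRAY).astype(float),(3,3),0)
def cross(line,sg):
    r=np.diff(line)*sg; return r
c,sn=np.cos(.248),np.sin(.248); S=np.array([[c,-sn],[sn,c]])
def w(x,y,z): return np.r_[np.array([583.6,219])+S.T@[x,y],z]
def scan(x0,x1,y,z,sg):  # strongest edge along slab-x in plane z
    xs=np.arange(x0,x1,.25); uv=proj(P,np.array([w(x,y,z) for x in xs])).astype(np.float32)
    v=cv2.remap(g.astype(np.float32),uv[:,0],uv[:,1],cv2.INTER_LINEAR).ravel(); r=np.gradient(cv2.GaussianBlur(v[:,None],(1,5),0).ravel())*sg
    return xs[r.argmax()],r.max()
t=S@(s['eef_pos'][:2]-[583.6,219]); print('tcp local',t.round(1),s['eef_pos'].round(1),s['wrist_force'].round(1),s['finger_gap'].round(1))
for y in(90,80,60,50,40,30):
    print(y,'slab',scan(-66,-56,y,12,1)[0], 'strip out/in',[scan(t[0]-22,t[0]-10,y,5,1),scan(t[0]+10,t[0]+19,y,5,-1)] if y<65 else '')
print('end y uv', proj(P,[w(t[0]-10,t[1]+70,5)]).round(1))
E
python3 m.py
```

```text
Traceback (most recent call last):
  File "m.py", line 12, in <module>
    t=S@(s['eef_pos'][:2]-[583.6,219]); print('tcp local',t.round(1),s['eef_pos'].round(1),s['wrist_force'].round(1),s['finger_gap'].round(1))
                                                                                                                     ^^^^^^^^^^^^^^^^^^^^^
AttributeError: 'float' object has no attribute 'round'
```

>>> servo_tool(rows=[[0,0,0,0,0,1.5,0.82],[0,0,0,0,0,1.5,0.82],[0,0,0,0,0,0,1],[0,0,0,0,0,0,1],[0,0,0,0,0,0,1]], grip_force=20)

```text
clock: 16.2
eef_pos: [499.8, 240.5, 17.2]
eef_rot: [3.141, 0.002, 1.321]
wrist_force: [-0.7, -0.8, 4.6]
finger_gap: 11.6
finger_force: 20.0
```

```bash
sed -i "s/s\['finger_gap'\].round(1)/s['finger_gap']/" m.py; python3 m.py
```

```text
tcp local [-86.5   0.3] [499.8 240.5  17.2] [-0.7 -0.8  4.6] 11.57054300812239
90 slab -61.0 strip out/in 
80 slab -61.0 strip out/in 
60 slab -61.0 strip out/in [(np.float64(-102.96848257703385), np.float32(20.735538)), (np.float64(-70.71848257703385), np.float32(22.441097))]
50 slab -61.0 strip out/in [(np.float64(-102.96848257703385), np.float32(19.873123)), (np.float64(-70.71848257703385), np.float32(20.475403))]
40 slab -61.0 strip out/in [(np.float64(-102.96848257703385), np.float32(19.878227)), (np.float64(-70.71848257703385), np.float32(20.518707))]
30 slab -61.0 strip out/in [(np.float64(-102.96848257703385), np.float32(20.633057)), (np.float64(-70.71848257703385), np.float32(21.705177))]
end y uv [[299.  111.4]]
```

>>> servo_tool(rows=[[0,0,0,0,0,0.5,1],[0,0,0,2,-0.5,0,1],[0,0,0,2,-0.5,0,1],[0,0,0,2,-0.5,0,1],[0,0,0,1.75,-0.46,0,1],[0,0,0,0,0,0,1],[0,0,0,0,0,0,1]])

```text
clock: 17.12
eef_pos: [507.4, 238.5, 17.4]
eef_rot: [-3.142, 0.002, 1.321]
wrist_force: [-0.5, 0.3, -1.9]
finger_gap: 12.0
finger_force: 20.0
```

```bash
python3 m.py
```

```text
tcp local [-78.6   0.2] [507.4 238.5  17.4] [-0.5  0.3 -1.9] 12.042685203476626
90 slab -61.0 strip out/in 
80 slab -61.0 strip out/in 
60 slab -61.0 strip out/in [(np.float64(-89.39208604133493), np.float32(9.345741)), (np.float64(-64.39208604133493), np.float32(21.312279))]
50 slab -61.0 strip out/in [(np.float64(-95.39208604133493), np.float32(20.48529)), (np.float64(-63.142086041334935), np.float32(20.635483))]
40 slab -61.0 strip out/in [(np.float64(-95.14208604133493), np.float32(19.933266)), (np.float64(-62.892086041334935), np.float32(20.088943))]
30 slab -61.0 strip out/in [(np.float64(-95.14208604133493), np.float32(20.16943)), (np.float64(-62.892086041334935), np.float32(20.32299))]
end y uv [[299.  111.4]]
```

>>> servo_tool(rows=[[0,0,0,0.97,-0.25,0,1],[0,0,0,0.48,-0.12,0,1],[0,0,0,0,0,0,1]])

```text
clock: 17.55
eef_pos: [508.9, 238.1, 17.4]
eef_rot: [-3.142, 0.002, 1.321]
wrist_force: [0.2, -0.1, -1.5]
finger_gap: 11.8
finger_force: 20.0
```

>>> servo_tool(rows=[[0,0,0,0.48,-0.12,0,1],[0,0,0,0,0,0,1]])

```text
clock: 17.8
eef_pos: [509.4, 238.0, 17.5]
eef_rot: [-3.142, 0.002, 1.321]
wrist_force: [-0.3, -0.5, -2.1]
finger_gap: 11.8
finger_force: 20.0
```

>>> servo_tool(rows=[[0,0,0,0.3,-0.08,0,1],[0,0,0,0,0,0,1]])

```text
clock: 18.05
eef_pos: [509.5, 238.0, 17.4]
eef_rot: [-3.141, 0.002, 1.321]
wrist_force: [-1.4, -0.6, -0.4]
finger_gap: 11.6
finger_force: 20.0
```

```bash
python3 m.py
```

```text
tcp local [-76.4   0.2] [509.5 238.   17.4] [-1.4 -0.6 -0.4] 11.611159574656007
90 slab -61.0 strip out/in 
80 slab -61.0 strip out/in 
60 slab -61.0 strip out/in [(np.float64(-88.44028537443101), np.float32(20.45977)), (np.float64(-64.69028537443101), np.float32(20.758057))]
50 slab -61.0 strip out/in [(np.float64(-87.19028537443101), np.float32(18.404114)), (np.float64(-62.940285374431014), np.float32(20.349968))]
40 slab -60.25 strip out/in [(np.float64(-92.94028537443101), np.float32(19.85778)), (np.float64(-61.440285374431014), np.float32(8.311707))]
30 slab -60.25 strip out/in [(np.float64(-92.94028537443101), np.float32(19.700222)), (np.float64(-61.440285374431014), np.float32(5.3370056))]
end y uv [[299.  111.4]]
```

>>> servo_tool(rows=[[0,0,0,0.3,-0.08,0,1],[0,0,0,0,0,0,1]])

```text
clock: 18.35
eef_pos: [509.6, 237.9, 17.4]
eef_rot: [-3.141, 0.002, 1.321]
wrist_force: [-5.3, 1.6, 2.3]
finger_gap: 11.7
finger_force: 20.0
```

>>> servo_tool(rows=[[0,0,0,0.2,-0.05,0,1],[0,0,0,0,0,0,1]])

```text
clock: 18.6
eef_pos: [509.6, 237.9, 17.4]
eef_rot: [-3.14, 0.002, 1.321]
wrist_force: [-6.8, 1.4, 3.7]
finger_gap: 11.6
finger_force: 20.0
```

```bash
python3 m.py; python3 -c "
import cv2,numpy as np
w=cv2.imread('pics/m.png'); cv2.imwrite('pics/w5.png',cv2.resize(w[40:270,240:420],(470,600),interpolation=cv2.INTER_CUBIC))"
```

```text
tcp local [-76.3   0.2] [509.6 237.9  17.4] [-6.8  1.4  3.7] 11.5635132895668
90 slab -60.75 strip out/in 
80 slab -61.0 strip out/in 
60 slab -61.0 strip out/in [(np.float64(-88.59801969786142), np.float32(20.778442)), (np.float64(-64.59801969786142), np.float32(20.155685))]
50 slab -61.0 strip out/in [(np.float64(-87.09801969786142), np.float32(18.66148)), (np.float64(-62.84801969786142), np.float32(20.292927))]
40 slab -60.25 strip out/in [(np.float64(-92.84801969786142), np.float32(19.920334)), (np.float64(-61.59801969786142), np.float32(8.234917))]
30 slab -60.25 strip out/in [(np.float64(-93.09801969786142), np.float32(19.76789)), (np.float64(-61.34801969786142), np.float32(4.8509674))]
end y uv [[299.1 111.4]]
```

View pics/w5.png

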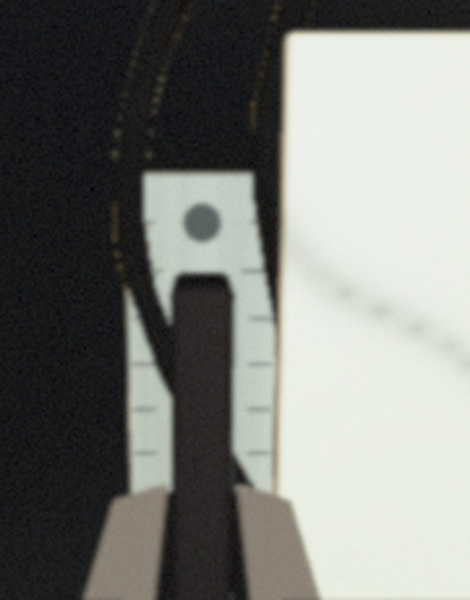

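>>> servo_tool(rows=[[0,0,0,-0.5,0.1,0,1],[0,0,0,0,0,0,0.8],[0,0,0,0,0,0,0.7],[0,0,0,0,0,0,0.65],[0,0,0,0,0,0,0.65],[0,0,0,0,0,10,0.65],[0,0,0,0,0,25,0.65],[0,0,0,0,0,40,0.65],[0,0,0,0,0,40,0.65],[0,0,0,0,0,0,0.65]])

```text
clock: 19.9
eef_pos: [511.0, 238.4, 136.1]
eef_rot: [3.137, -0.002, 1.321]
wrist_force: [0.1, -0.1, -0.9]
finger_gap: 32.8
finger_force: 0.0
```

```bash
python3 - <<'E'
from h import *
P=pose('wrist'); w=manip.camera('wrist')[:,:,::-1]; 
s=manip.camera('scene')[:,:,::-1]
cv2.imwrite('pics/f_w.png',w)
o=np.zeros((600,800,3),np.uint8); o[:400,:480]=cv2.resize(w[:,100:580],(480,400)); o[:320,480:]=cv2.resize(s[100:300,220:420],(320,320),interpolation=cv2.INTER_CUBIC)
cv2.imwrite('pics/final.png',o); np.savez('w6',K=P[0],M=P[1],t=P[2])
E
```

```text
(no output)
```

View pics/final.png

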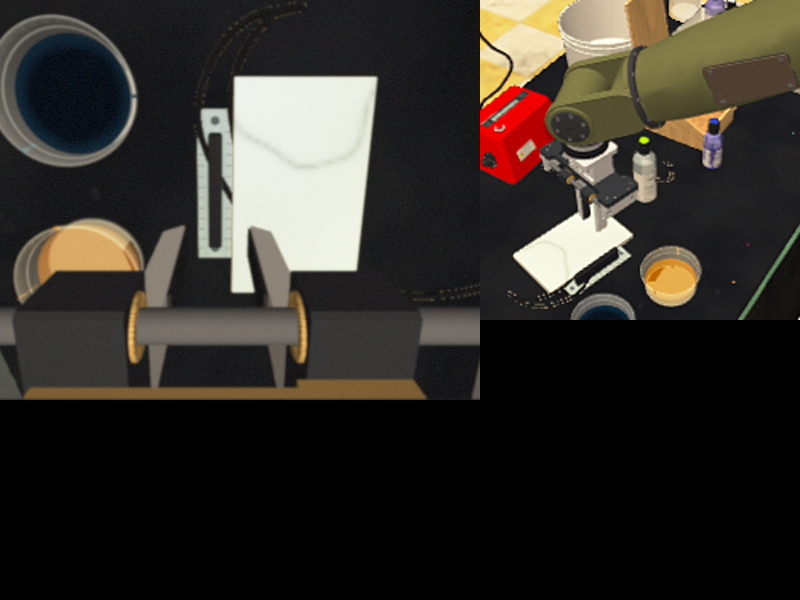

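```bash
python3 - <<'E'
from h import *
d=np.load('w6.npz'); P=(d['K'],d['M'],d['t']); c,sn=np.cos(.248),np.sin(.248); S=np.array([[c,-sn],[sn,c]])
loc=lambda uv,z:((unproj(P,uv,z)[:,:2]-[583.6,219])@S.T).round(1).tolist()
print('strip ends',loc([(315,109),(315,258.5)],5)); print('slab',loc([(333.5,76.5),(332,292)],12))
g=cv2.cvtColor(cv2.imread('pics/f_w.png'),cv2.COLOR_BGR2GRAY)
for v in (115,190,215,240,252): print(v,g[v,290:342].tolist())
E
```

```text
strip ends [[-76.6, 72.4], [-77.1, -68.4]]
slab [[-61.1, 98.6], [-60.6, -100.6]]
115 [28, 23, 25, 17, 28, 27, 25, 25, 23, 41, 90, 148, 186, 197, 200, 202, 203, 205, 203, 201, 200, 201, 197, 193, 186, 188, 188, 197, 201, 203, 204, 202, 201, 202, 202, 200, 188, 148, 91, 42, 31, 36, 72, 127, 184, 221, 234, 237, 237, 238, 239, 240]
190 [27, 26, 25, 24, 26, 29, 55, 104, 156, 186, 198, 197, 192, 192, 193, 190, 183, 160, 115, 70, 42, 40, 40, 38, 43, 41, 37, 39, 40, 41, 54, 83, 109, 104, 71, 41, 33, 32, 35, 67, 117, 156, 180, 202, 225, 235, 236, 238, 238, 237, 238, 237]
215 [31, 22, 26, 27, 29, 35, 40, 90, 147, 184, 196, 197, 195, 193, 193, 188, 188, 168, 128, 79, 44, 32, 40, 39, 42, 35, 41, 39, 44, 41, 55, 102, 154, 186, 195, 199, 200, 202, 202, 202, 200, 193, 194, 217, 231, 234, 236, 237, 237, 237, 235, 236]
240 [31, 29, 24, 26, 30, 27, 39, 84, 141, 178, 193, 191, 195, 194, 193, 189, 187, 178, 139, 87, 43, 37, 36, 44, 38, 38, 43, 37, 40, 42, 59, 107, 156, 185, 194, 195, 196, 195, 200, 197, 190, 179, 191, 222, 233, 235, 235, 235, 237, 234, 236, 235]
252 [29, 31, 27, 25, 32, 27, 37, 72, 118, 167, 191, 199, 198, 197, 195, 192, 196, 194, 196, 197, 198, 199, 194, 186, 180, 179, 181, 192, 198, 200, 199, 199, 197, 199, 199, 196, 197, 201, 200, 200, 194, 180, 194, 221, 232, 235, 235, 234, 235, 236, 233, 234]
```

The straightedge lies flush along the slab edge, about 3 mm off centre and with no dark gap where the edge is visible. The lid is still up and the gripper is clear, so I'm handing in.

```bash
python3 -c "
from cell import manip
print(manip.sign_off())"
```

```text
the job is handed in; nothing more can be done
None
```

The job is handed in at about 20 s: the lid rests open on its stop, and the straightedge lies rib-up against the slab's cup-side edge, about 3 mm off centre and let go; in the last pictures the slab, cups and bottles are where they were, though something dark on the table hid the fence's far end, so I could only see it flush along the rest.

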